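Stop the counting scale rocking with a wedge

ROBOT

A 7-joint arm with a two-finger parallel gripper is mounted at the origin on a cart in front of the work surface, level with it; the furniture and walls round the work are solid. World frame = base frame: x ahead of the robot, y to its left, z up, the work surface at z = 0. Lengths are in mm, angles in rad, forces in N, time in s.
With the tool pointing down it reaches from about 425 to 950 mm from the base axis. Payload 4.7 kg.
Tool frame: the origin (TCP) lies at the very end of the fingers, on their centre line; the grasp point (between the pads) lies 19 mm behind it; z points along the fingers, y is the line along which they close (so a half turn about z gives the same grasp; the last joint's range is limited). The gripper opens to 87 mm and grips with 3 to 60 N. Pads are 19 mm wide; open, the fingers measure 117 mm over their backs; the gripper's body (75 mm by 190 mm) begins 51 mm behind the grasp point.
Start: joints at [-1.264, 0.469, -0.049, 1.532, 0.024, 1.141, -0.082], TCP at [222.389, 637.332, 222.573] pointing down, gripper open.
Joint ranges: [-2.59, 2.59], [-0.33, 1.99], [-1.39, 1.29], [0.1, 2.45], [-1.04, 4.18], [0.21, 1.99], [-2.66, 2.66]. Speed limits (rad/s): [2.57, 2.57, 3.14, 3.14, 3.14, 3.14, 3.14].

INTERFACE

Orientations are given as [roll, pitch, yaw] about the fixed x, y, z axes, in that order (R = Rz(yaw) Ry(pitch) Rx(roll)).
In Python, from cell import * gives the robot as it stands.
- The arm moves only by the tool drive_tool, never from a script. Its argument "motion" is a list of rows, each an object with "gripper": the opening in per cent of the stroke, from 0 (shut) to 100 (fully open); "delta_pos": the shift along the world's x, y, z in mm, a list of three; "roll": the turn about the world's z in rad. In form: [{"gripper": gripper, "delta_pos": [dx, dy, dz], "roll": roll}, ...]. A call has 1 to 20 rows; each row shifts and turns the commanded pose from where the row before left it; what a row does not reach is not made up. A row lasts 1/12 s, in which the tool goes at most 41.7 mm and 7.16 degrees, less where a joint would pass 70% of its speed; a pose out of reach is approached as far as the arm can. A call with a gripper value outside its range is refused whole. The fingers move at their own pace and stop on an object; the grip force is fixed at half the most. Time passes only in rows, so rows that do not move let the fingers close. It gives the time, the measured TCP pose, the force, the opening and the grip force at its end, in the units of the state.
- get_obs(): the state, without advancing time (a new reading comes with each control period).
- camera(name): name is "scene" or "top" or "wrist"; returns (picture, depth): 384x512x3 uint8, blue, green, red; 384x512 float32, mm along the optical axis (not along the pixel's ray), 0 where there is no reading.
- camera_model(name): a dict with "fov_y" (degrees; the focal length in pixels is half the picture's height over the tangent of half this angle, whatever the lens; pixels are square), "cx", "cy" (the principal point, pixels), "rvec" (rotation vector, rad) and "tvec" (3), from world to camera coordinates, as OpenCV has them. Camera axes: x right, y down, z forward; pixel columns grow to the right and rows downward; lengths in mm; the calibration is good to about 2 mm. A picture is of the moment at which its call begins: read the wrist's pose just before it. camera_model takes no time and is no camera call; for the wrist camera it gives the pose at the moment of the call.
- close_job(): hands the job in; it is judged then, once.
The state is a dict: "time_s": time; "joint_positions": joint angles; "qd": joint speeds; "effort": joint torques, N m; "eef_pos": TCP position; "eef_rot": TCP orientation; "force": force on the tool from outside, world axes, zero at the start; "wrist_torque": the same for the moment, N m; "opening": opening from 0.0 (shut) to 1.0 (fully open); "grip_force": force on a finger pad.
Only numpy, scipy, OpenCV 4.12 (cv2) and the standard library are available. Lean on these libraries where they do the work, as an engineer would, in place of code of your own. Each camera call takes 0.05 s, during which the arm holds its last target. There are 200 camera calls.

TASK

The counting scale leans over on its one bare metal foot, which has lost its rubber pad. With the fingertips, push the wooden wedge by its thick end, thin end first, along the bench and under that bare foot until the scale is level and no longer rocks, then take the hand away. Keep the wedge flat on the bench, do not pick anything up, do not touch the scale itself or shove it out of its place, and leave the other things alone.

Things in the scene. Friction and masses are not known exactly. Their poses are not given: they have to be found in the camera images.
- wedge: plain wooden wedge lying flat: 120 mm long, 50 mm wide, its top rises evenly from 1.5 mm at the thin end to 16.5 mm at the upright face of the thick end (1 mm in 8 mm). Origin: middle of its underside; its y axis points along its length towards the thick end, z up. About 90 g
- thin_end (a point): middle of the wedge's thin edge, on its underside, 60 mm from the wedge's origin along its -y
- thick_end (a point): foot of the upright face at the wedge's thick end (face 50 mm wide, 16.5 mm high), middle of its width, on the underside, 60 mm from the wedge's origin along its +y
- scale: low grey counting scale with a steel weighing plate, 190 x 190 mm, 62 mm high, 1.7 to 2.4 kg, on four feet 75 mm from its middle in x and y: three black rubber ones 26 mm across (12 mm at the sole), 20 mm high, and a bare steel one at (-75, +75) mm. Origin: below its middle in the plane of the rubber soles; z vertical when level. Housing's underside 20 mm above the soles, overhanging the feet by 20 mm in y
- bare_foot (a point): lowest point, in the middle of the bare steel foot (round, 24 mm across, tapering below to a flat of 8 mm, ends 9 mm above the plane of the rubber soles). At the start it rests on the bench and the scale leans 5 degrees towards it; the scale is level when the foot stands on the wedge about 60 mm from the thin end. The push then rises from 1 to 4 N to 8 N or more and the scale begins to slide along
- masking_tape: roll of masking tape lying flat, 91 mm across, 19 mm high; a bystander
- bracket: folded sheet-metal bracket, 40 x 60 x 38 mm; a bystander
- stud: copper-coloured weld stud lying down, 12 x 30 mm; a bystander

How it is judged (in metres and radians):
At the end, for the whole second after the job is handed in: the scale stands still and level within half a degree (0.008 rad), its bare foot carried by the wedge (foot's middle over the wedge, wedge flat on the bench), and it has moved less than 30 mm (angle between scale's own z axis and vertical below 0.008 rad and contact force between wedge and scale above 0.3 N and x of bare_foot in the frame of wedge between -0.023 and 0.023 m and height (world z) of bare_foot above 0.0065 m and distance of scale from where it was at the start of the episode below 0.03 m and height (world z) of wedge below 0.004 m and linear speed of each of scale, wedge below 0.01 m/s); the robot touches nothing.
It fails at once if the wedge is lifted or tipped up (height (world z) of wedge above 0.008 m or angle between wedge's own z axis and vertical above 0.1 rad).
It fails at once if the scale is lifted (height (world z) of scale above 0.03 m).
It fails at once if the robot touches the scale (contact force between any of the fingers, the arm and scale above 1 N).
It fails at once if a bystander is knocked away (distance of any of masking_tape, bracket, stud from where it was at the start of the episode above 0.015 m).
It also fails if it takes over 58 s, if anything falls off the work surface, if the arm or the gripper's body presses on something with over 40 N, if the wrist force passes 120 N, or if a joint passes its speed limit or range.

## Working session

There is one attempt and no reset: what is moved stays moved. The work goes in short steps, Python scripts to look and compute and a tool call to move; the robot and the scene stay as the last step left them, time stands still between calls to the robot, and variables do not carry over. Pictures are saved under pics/ and viewed, at most 10 in all, crops included, and the job is handed in when it is done.

Besides the shell and the picture viewer there is one more tool, called after "Emit:" as name(argument=value, ...), one argument or row to a line, values as JSON. drive_tool: Moves the arm, as the interface text tells. Its arguments: {"type":"object","properties":{"motion":{"type":"array","items":{"type":"object","properties":{"gripper":{"type":"number"},"delta_pos":{"type":"array","items":{"type":"number"}},"roll":{"type":"number"}}}}},"required":["motion"]}

```bash
mkdir -p pics
cat > h.py <<'E'
from cell import *
import numpy as np, cv2
def cam(n):
    m=camera_model(n); im,d=camera(n)
    h,w=d.shape; f=h/2/np.tan(np.radians(m["fov_y"])/2)
    R=cv2.Rodrigues(np.array(m["rvec"],float))[0]; t=np.array(m["tvec"],float).ravel()
    v,u=np.mgrid[:h,:w]
    P=np.dstack([(u-m["cx"])/f*d,(v-m["cy"])/f*d,d])
    W=(P-t)@R
    return im,d,W,(f,m["cx"],m["cy"],R,t)
def ray(c,u,v,z):
    f,cx,cy,R,t=c; o=-R.T@t; r=R.T@np.array([(u-cx)/f,(v-cy)/f,1]); return o+r*(z-o[2])/r[2]
E
python3 - <<'E'
from h import *
ims=[]
for n in("top","scene"):
    im,d,W,c=cam(n); np.savez(n,im=im,d=d,W=W); 
    import pickle; pickle.dump(c,open(n+".pkl","wb"))
    cv2.imwrite(f"pics/{n}0.png",im); print(n,-c[3].T@c[4], c[:3])
print(get_obs())
E
```

```text
top [ 306.37524051 -339.11662361  892.10663596] (np.float64(367.0960652815946), 254.33083542410208, 196.98529555613914)
scene [154.83436866 158.48147255 681.77222668] (np.float64(451.11850962898353), 260.3159963353934, 191.34831895262232)
{'time_s': 0.1, 'joint_positions': array([-1.26393005,  0.46937381, -0.04857766,  1.53357047,  0.02411681,
        1.1410084 , -0.0822958 ]), 'qd': array([-0.00083962, -0.0012567 ,  0.00145953, -0.00243111, -0.00038862,
       -0.0010218 ,  0.0016338 ]), 'effort': array([ 9.59314057e-04, -5.09168780e+01, -8.09010328e-02, -2.36830455e+01,
       -6.14648801e-02,  3.43327993e-02,  5.76945945e-05]), 'eef_pos': array([222.23152927, 636.7956126 , 221.5972439 ]), 'eef_rot': array([-3.13982075e+00,  8.50469379e-05,  2.80585118e+00]), 'force': array([0.60053964, 0.34518728, 0.57152819]), 'wrist_torque': array([-0.02730392,  0.05682954,  0.00022851]), 'grip_force': 0.0, 'opening': 0.9986201264823711}
```

View pics/top0.png

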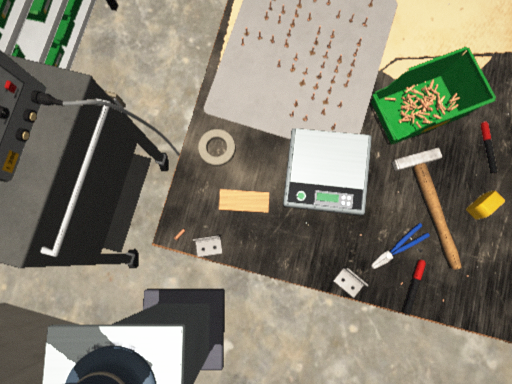

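View pics/scene0.png

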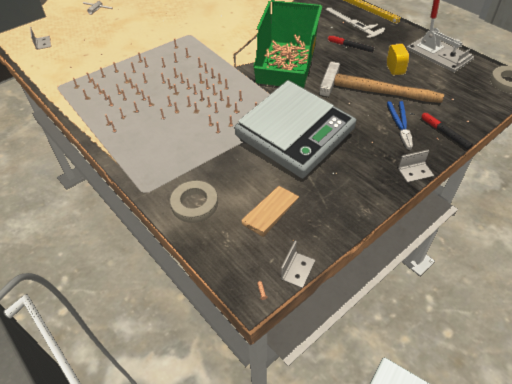

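Top view: wedge at about (244,201), long axis along image x, with the scale to its right (~(327,171)), tape at (216,146), bracket at (207,246) and stud at (180,234).

Run:
```python
from h import *
import pickle
for n,boxw,boxs in(("top",(210,182,278,220),(278,120,378,222)),("scene",(232,178,308,238),(228,75,362,182))):
    z=np.load(n+".npz"); im,W=z["im"],z["W"]; c=pickle.load(open(n+".pkl","rb"))
    hsv=cv2.cvtColor(im,cv2.COLOR_BGR2HSV)
    x0,y0,x1,y1=boxw; m=np.zeros(im.shape[:2],np.uint8)
    m[y0:y1,x0:x1]=((hsv[...,1]>70)&(hsv[...,2]>120))[y0:y1,x0:x1]*255
    ct=max(cv2.findContours(m,0,1)[0],key=cv2.contourArea)
    ap=cv2.approxPolyDP(ct,4,True)[:,0]
    print(n,"wedge",cv2.contourArea(ct))
    for p in ap: print(p,ray(c,*p,0).round(1),ray(c,*p,16.5).round(1),"depth",W[p[1],p[0]].round(1))
    ys,xs=np.nonzero(cv2.erode(m,np.ones((5,5))))
    Q=W[ys,xs]; Q=Q[z["d"][ys,xs]>0]
    A=np.c_[Q[:,:2],np.ones(len(Q))]; s=np.linalg.lstsq(A,Q[:,2],rcond=None)[0]
    print("plane grad",s[:2].round(4),"|",np.hypot(*s[:2]).round(4),"zmean",Q.mean(0).round(1))
    x0,y0,x1,y1=boxs
    m=np.zeros(im.shape[:2],np.uint8); m[y0:y1,x0:x1]=(W[...,2]>42)[y0:y1,x0:x1]
    ct=max(cv2.findContours(m,0,1)[0],key=cv2.contourArea).copy()
    Q=W[m>0]
    A=np.c_[Q[:,:2],np.ones(len(Q))]; s=np.linalg.lstsq(A,Q[:,2],rcond=None)[0]
    print("scale plane",s[:2].round(4),Q.mean(0).round(1))
    pts=Q[:,:2].astype(np.float32); r=cv2.minAreaRect(pts); print("rect",r,cv2.boxPoints(r).round(1))
    # bench height
    k=(np.abs(W[...,2])<15)&(W[...,0]>300); print("bench z",np.median(W[...,2][k]))
m=np.load("top.npz")["W"]; 
for n,p in(("tape",(216,146)),("brk",(207,246)),("stud",(180,234)),("brk2",(350,282)),("plate corner",(205,110)),("edge corner",(155,243))): print(n,m[p[1],p[0]].round(1))
c=pickle.load(open("top.pkl","rb"))
def px(P):
    f,cx,cy,R,t=c; q=R@P+t; return (q[:2]/q[2]*f+[cx,cy]).round()
print("base px",px(np.array([0,0,0.])), px(np.array([222,637,222.])))
im=np.load("top.npz")["im"]; cv2.imwrite("pics/t1.png",cv2.resize(im[110:270,160:380],None,fx=3.6,fy=3.6,interpolation=cv2.INTER_CUBIC))
```

```text
top wedge 1020.0
[219 189] [ 475.6 -239.1    0. ] [ 472.5 -241.    16.5] depth [ 475.8 -239.    -1.4]
[218 209] [ 425.6 -237.4    0. ] [ 423.4 -239.3   16.5] depth [ 425.7 -237.4   -0.7]
[268 212] [ 418. -360.    0.] [ 415.9 -359.7   16.5] depth [ 417.9 -360.     0.7]
[268 191] [ 470.2 -360.4    0. ] [ 467.1 -360.    16.5] depth [ 4.702e+02 -3.604e+02 -3.000e-01]
plane grad [0.0053 0.1275] | 0.1276 zmean [ 445.8 -300.3    9.1]
scale plane [-0.2155  0.1816] [ 509.  -498.4   63. ]
rect ((448.0440673828125, -482.33477783203125), (208.74497985839844, 344.60345458984375), 75.89395141601562) [[ 255.5 -541.6]
 [ 589.7 -625.6]
 [ 640.6 -423.1]
 [ 306.4 -339.1]]
bench z 1.3090436711522226
scene wedge 1267.0
[298 196] [ 420.  -360.2    0. ] [ 413.6 -347.6   16.5] depth [ 419.8 -359.6    0.8]
[278 185] [ 468.8 -363.2    0. ] [ 461.2 -350.6   16.5] depth [ 4.689e+02 -3.634e+02 -2.000e-01]
[241 221] [ 478.7 -247.6    0. ] [ 470.9 -237.8   16.5] depth [ 4.789e+02 -2.479e+02 -4.000e-01]
[261 233] [ 431.6 -245.2    0. ] [ 424.9 -235.4   16.5] depth [ 427.8 -239.7    9.3]
plane grad [-0.0007  0.1257] | 0.1257 zmean [ 445.5 -295.9    9.8]
scale plane [-0.2418  0.4799] [ 502.6 -480.8   63.7]
rect ((421.191650390625, -235.8135986328125), (248.80799865722656, 918.560791015625), 18.884241104125977) [[ 154.8  158.5]
 [ 452.1 -710.6]
 [ 687.5 -630.1]
 [ 390.3  239. ]]
bench z 2.0416851417460338
tape [ 587.3 -229.4   -3.6]
brk [ 335.5 -212.7    3.2]
stud [ 364.  -148.     9.7]
brk2 [ 251.2 -551.5    5.1]
plate corner [ 680.7 -200.5    3.9]
edge corner [342.9 -86.4   1.7]
base px [111. 395.] [-283.  306.]
```

View pics/t1.png

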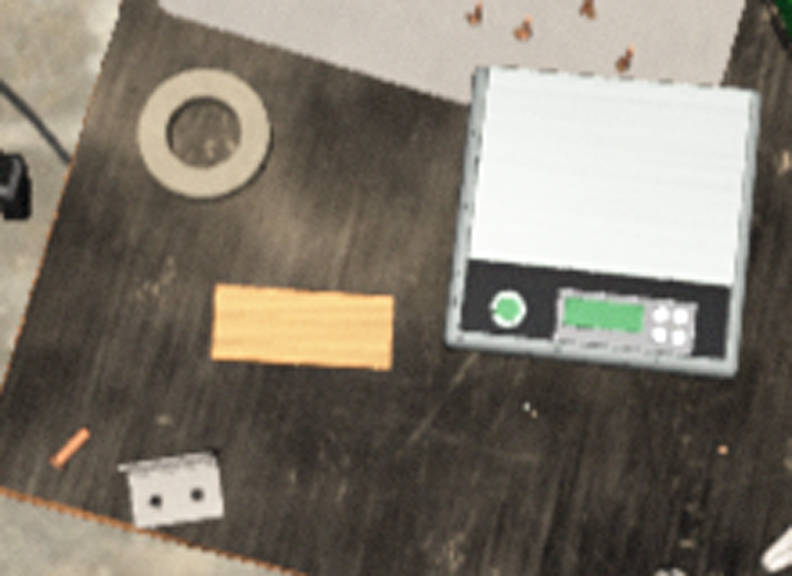

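The crop shows the wedge's thick end on the left, and the scale's corner nearest the wedge at about full-image (284,206), which is the bare-foot corner (-x,+y). I'll refine the scale pose using clean depth.

Run:
```python
from h import *
import pickle
t=np.load("top.npz"); W=t["W"]; d=t["d"]
for r in (150,180,200): print(r,[tuple(W[r,u].round().astype(int)) if d[r,u]>0 else 0 for u in list(range(278,302,2))+list(range(360,378,2))])
for u in (300,330,355): print(u,[tuple(W[r,u].round().astype(int)) if d[r,u]>0 else 0 for r in list(range(124,140,2))+list(range(194,220,2))])
for n in("top","scene"):
    z=np.load(n+".npz"); W,d=z["W"],z["d"]
    k=(d>0)&(W[...,2]>35)&(W[...,2]<85)&(W[...,0]>400)&(W[...,0]<700)&(W[...,1]<-370)&(W[...,1]>-640)
    m=cv2.morphologyEx(k.astype(np.uint8),cv2.MORPH_OPEN,np.ones((5,5)))
    l,lab,st,_=cv2.connectedComponentsWithStats(m); i=1+np.argmax(st[1:,4]); Q=W[lab==i]
    A=np.c_[Q[:,:2],np.ones(len(Q))]; s=np.linalg.lstsq(A,Q[:,2],rcond=None)[0]
    r=cv2.minAreaRect(Q[:,:2].astype(np.float32)); print(n,len(Q),"grad",s[:2].round(3),r,cv2.boxPoints(r).round(1).tolist())
c=pickle.load(open("top.pkl","rb"))
for p,h in(((284.2,205.8),(20,35,50)),((364.7,214.4),(45,62)),((371.1,135.6),(56,73)),((292.8,128.6),(45,62))):
    print(p,[ray(c,*p,q).round(1)[:2] for q in h])
```

```text
150 [(np.int64(576), np.int64(-386), np.int64(-2)), (np.int64(574), np.int64(-391), np.int64(1)), (np.int64(576), np.int64(-396), np.int64(-2)), (np.int64(575), np.int64(-401), np.int64(-2)), (np.int64(574), np.int64(-406), np.int64(3)), (np.int64(575), np.int64(-411), np.int64(0)), (np.int64(560), np.int64(-412), np.int64(50)), (np.int64(560), np.int64(-417), np.int64(48)), (np.int64(558), np.int64(-421), np.int64(56)), (np.int64(557), np.int64(-425), np.int64(60)), (np.int64(557), np.int64(-430), np.int64(60)), (np.int64(557), np.int64(-435), np.int64(60)), (np.int64(554), np.int64(-572), np.int64(68)), (np.int64(553), np.int64(-576), np.int64(71)), (np.int64(553), np.int64(-581), np.int64(71)), (np.int64(553), np.int64(-586), np.int64(69)), (np.int64(556), np.int64(-593), np.int64(61)), (np.int64(556), np.int64(-598), np.int64(58)), (np.int64(574), np.int64(-622), np.int64(-2)), (np.int64(573), np.int64(-626), np.int64(2)), (np.int64(574), np.int64(-632), np.int64(0))]
180 [(np.int64(498), np.int64(-385), np.int64(-1)), (np.int64(498), np.int64(-390), np.int64(-3)), (np.int64(498)
[... 4948 characters left out ...]
79998779296875, -581.7999877929688], [596.5, -604.5], [619.0999755859375, -416.29998779296875], [429.3999938964844, -393.5]]
scene 5991 grad [ 0.098 -0.1  ] ((509.662353515625, -496.88958740234375), (192.4908447265625, 188.39634704589844), 82.63672637939453) [[403.8999938964844, -580.2999877929688], [590.7000122070312, -604.4000244140625], [615.4000244140625, -413.5], [428.6000061035156, -389.3999938964844]]
(284.2, 205.8) [array([ 430.3, -398.5]), array([ 428.2, -397.5]), array([ 426.1, -396.4])]
(364.7, 214.4) [array([ 406.2, -582.4]), array([ 404.2, -577.5])]
(371.1, 135.6) [array([ 592.3, -603.6]), array([ 586.5, -598.2])]
(292.8, 128.6) [array([ 614.7, -420.1]), array([ 608.5, -418.5])]
```

Bare foot is at about (448,-418). The wedge axis runs from the thick end (448,-240) to the thin end (444,-361). I'll check obstacle heights along the approach path.

Run:
```python
from h import *
for n in("top","scene"):
    z=np.load(n+".npz"); W=z["W"][z["d"]>0]
    print(n,"rows y, cols x 250..850")
    for y in range(600,-350,-75):
        print(y,[int(np.percentile(W[k][:,2],99)) if (k:=(abs(W[:,1]-y)<38)&(abs(W[:,0]-x)<38)).any() else None for x in range(250,900,75)])
```

```text
top rows y, cols x 250..850
600 [-870, None, None, None, None, None, None, None, None]
525 [-868, None, None, None, None, None, None, None, None]
450 [-870, -872, None, None, None, None, None, None, None]
375 [-871, -706, -710, None, None, None, None, None, None]
300 [-869, 3, 3, 63, 67, -699, None, 5, 4]
225 [-5, 2, 2, 3, 103, 149, 183, 159, 3]
150 [-868, -39, -38, 1, 2, 2, 66, 3, -235]
75 [-870, -868, None, None, -40, -38, 66, 0, -869]
0 [-870, -868, None, None, None, None, -11, -246, None]
-75 [-869, 3, 3, 3, None, None, None, None, None]
-150 [-870, 13, 9, 3, 4, 3, 3, 2, None]
-225 [-869, 39, 16, 17, 22, 21, 9, 9, 8]
-300 [2, 3, 13, 15, 21, 20, 9, 9, 18]
scene rows y, cols x 250..850
600 [None, None, None, None, None, None, None, None, None]
525 [None, None, None, None, None, None, None, None, None]
450 [None, None, None, None, None, None, None, None, None]
375 [None, None, None, None, None, None, None, None, None]
300 [None, None, None, None, None, None, None, None, None]
225 [None, None, None, None, None, 1, None, None, None]
150 [None, None, None, None, 2, 2, 1, -53, None]
75 [None, None, None, None, -41, -39, 65, -53, None]
0 [None, None, None, None, None, None, -21, -287, -870]
-75 [None, 2, 2, 1, None, -878, -872, -872, -872]
-150 [None, 22, 9, 2, 15, 2, 1, -1, -872]
-225 [-14, 38, 15, 16, 20, 20, 8, 8, 7]
-300 [2, 2, 13, 14, 20, 19, 8, 8, 20]
```

Emit:
drive_tool(
  motion=[
    {"gripper": 17, "delta_pos": [0, 0, 35], "roll": 0},
    {"gripper": 17, "delta_pos": [0, 0, 35], "roll": 0},
    {"gripper": 17, "delta_pos": [0, 0, 35], "roll": 0},
    {"gripper": 17, "delta_pos": [18, -31, 0], "roll": -0.09},
    {"gripper": 17, "delta_pos": [18, -31, 0], "roll": -0.09},
    {"gripper": 17, "delta_pos": [18, -31, 0], "roll": -0.09},
    {"gripper": 17, "delta_pos": [18, -31, 0], "roll": -0.09},
    {"gripper": 17, "delta_pos": [18, -31, 0], "roll": -0.09},
    {"gripper": 17, "delta_pos": [18, -31, 0], "roll": -0.09},
    {"gripper": 17, "delta_pos": [18, -31, 0], "roll": -0.09},
    {"gripper": 17, "delta_pos": [17, -31, 0], "roll": -0.09},
    {"gripper": 17, "delta_pos": [17, -31, 0], "roll": -0.09},
    {"gripper": 17, "delta_pos": [17, -31, 0], "roll": -0.09},
    {"gripper": 17, "delta_pos": [17, -31, 0], "roll": -0.09},
    {"gripper": 17, "delta_pos": [17, -31, 0], "roll": -0.09},
    {"gripper": 17, "delta_pos": [17, -31, 0], "roll": -0.09},
    {"gripper": 17, "delta_pos": [17, -31, 0], "roll": -0.09},
    {"gripper": 17, "delta_pos": [0, 0, 0], "roll": 0},
  ],
)

```text
time_s: 1.6
eef_pos: [470.6, 195.2, 327.7]
eef_rot: [3.14, 0.003, 1.531]
force: [-0.2, -0.9, 0.2]
opening: 0.17
grip_force: 0.0
```

Emit:
drive_tool(
  motion=[
    {"gripper": 17, "delta_pos": [-1.5, -29, 0], "roll": 0},
    {"gripper": 17, "delta_pos": [-1.5, -29, 0], "roll": 0},
    {"gripper": 17, "delta_pos": [-1.5, -29, 0], "roll": 0},
    {"gripper": 17, "delta_pos": [-1.5, -29, 0], "roll": 0},
    {"gripper": 17, "delta_pos": [-1.5, -29, 0], "roll": 0},
    {"gripper": 17, "delta_pos": [-1.5, -29, 0], "roll": 0},
    {"gripper": 17, "delta_pos": [-1.5, -29, 0], "roll": 0},
    {"gripper": 17, "delta_pos": [-1.5, -29, 0], "roll": 0},
    {"gripper": 17, "delta_pos": [-1.5, -29, 0], "roll": 0},
    {"gripper": 17, "delta_pos": [-1.5, -29, 0], "roll": 0},
    {"gripper": 17, "delta_pos": [-1.5, -29, -15], "roll": 0},
    {"gripper": 17, "delta_pos": [-1.5, -29, -30], "roll": 0},
    {"gripper": 17, "delta_pos": [-1.5, -29, -30], "roll": 0},
    {"gripper": 17, "delta_pos": [-1.5, -29, -30], "roll": 0},
    {"gripper": 17, "delta_pos": [0, 0, -30], "roll": 0},
    {"gripper": 17, "delta_pos": [0, 0, 0], "roll": 0},
    {"gripper": 17, "delta_pos": [0, 0, 0], "roll": 0},
  ],
)

```text
time_s: 3.02
eef_pos: [445.4, -202.0, 191.8]
eef_rot: [-3.138, -0.0, 1.545]
force: [0.3, 0.4, 0.4]
opening: 0.172
grip_force: 0.0
```

Run:
```python
from h import *
im,d,W,c=cam("wrist"); cv2.imwrite("pics/w1.png",im)
o=get_obs(); print(o["eef_pos"],o["eef_rot"])
hsv=cv2.cvtColor(im,cv2.COLOR_BGR2HSV)
m=((hsv[...,1]>70)&(hsv[...,2]>120)&(d>0)&(abs(W[...,0]-446)<45)&(abs(W[...,1]+300)<90)).astype(np.uint8)
ct=max(cv2.findContours(m,0,1)[0],key=cv2.contourArea)
for p in cv2.approxPolyDP(ct,5,True)[:,0]: print(p,ray(c,*p,1).round(1),ray(c,*p,16.5).round(1),W[p[1],p[0]].round(1))
```

```text
[ 446.87800327 -202.00205755  193.25834234] [-3.14154084e+00 -6.97352270e-05  1.54683410e+00]
[235 200] [ 424.4 -243.6    1. ] [ 425.4 -238.4   16.5] [ 424.8 -241.5    7.2]
[238 258] [ 425.2 -321.7    1. ] [ 426.2 -313.1   16.5] [ 425.7 -317.9    7.8]
[259 258] [ 452.  -322.3    1. ] [ 451.8 -313.6   16.5] [ 451.9 -318.5    7.8]
[257 236] [ 450.  -291.6    1. ] [ 449.9 -284.3   16.5] [ 450.  -286.2   12.5]
[263 258] [ 457.1 -322.4    1. ] [ 456.7 -313.7   16.5] [ 456.9 -318.6    7.7]
[261 219] [ 455.4 -268.9    1. ] [ 455.  -262.6   16.5] [ 455.1 -263.5   14.3]
[274 219] [ 471.3 -269.3    1. ] [ 470.3 -262.9   16.5] [ 470.5 -264.4   13. ]
[275 202] [ 472.6 -247.2    1. ] [ 471.5 -241.9   16.5] [ 471.8 -243.7   11.4]
```

View pics/w1.png

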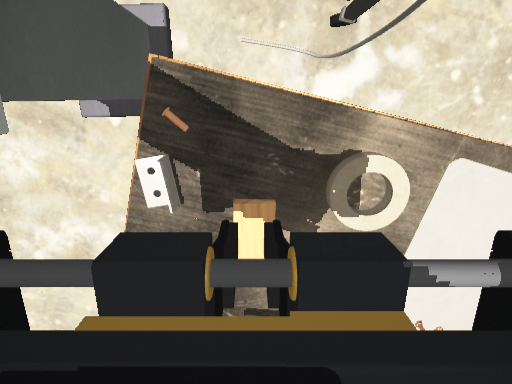

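The wrist view shows the thick-end face at (235-275, 200-218), centred between the fingers, with its middle at about (448,-240). I'll descend and begin the push.

Emit:
drive_tool(
  motion=[
    {"gripper": 17, "delta_pos": [0.5, 0, -30], "roll": 0},
    {"gripper": 17, "delta_pos": [0.5, 0, -30], "roll": 0},
    {"gripper": 17, "delta_pos": [0.5, 0, -30], "roll": 0},
    {"gripper": 17, "delta_pos": [0, 0, -30], "roll": 0},
    {"gripper": 17, "delta_pos": [0, 0, -25], "roll": 0},
    {"gripper": 17, "delta_pos": [0, 0, -20], "roll": 0},
    {"gripper": 17, "delta_pos": [0, 0, -15], "roll": 0},
    {"gripper": 17, "delta_pos": [0, 0, -8], "roll": 0},
    {"gripper": 17, "delta_pos": [0, 0, 0], "roll": 0},
    {"gripper": 17, "delta_pos": [0, 0, 0], "roll": 0},
  ],
)

```text
time_s: 3.9
eef_pos: [449.5, -202.3, 6.0]
eef_rot: [3.139, 0.0, 1.547]
force: [-0.7, 0.0, 0.7]
opening: 0.17
grip_force: 0.0
```

Emit:
drive_tool(
  motion=[
    {"gripper": 17, "delta_pos": [0, -4, 0], "roll": 0},
    {"gripper": 17, "delta_pos": [0, -4, 0], "roll": 0},
    {"gripper": 17, "delta_pos": [0, -4, 0], "roll": 0},
    {"gripper": 17, "delta_pos": [0, -4, 0], "roll": 0},
    {"gripper": 17, "delta_pos": [0, -3, 0], "roll": 0},
    {"gripper": 17, "delta_pos": [0, -3, 0], "roll": 0},
    {"gripper": 17, "delta_pos": [0, -3, 0], "roll": 0},
    {"gripper": 17, "delta_pos": [0, -3, 0], "roll": 0},
    {"gripper": 17, "delta_pos": [0, -4, 0], "roll": 0},
    {"gripper": 17, "delta_pos": [0, -4, 0], "roll": 0},
    {"gripper": 17, "delta_pos": [0, -4, 0], "roll": 0},
    {"gripper": 17, "delta_pos": [0, -4, 0], "roll": 0},
    {"gripper": 17, "delta_pos": [0, -4, 0], "roll": 0},
    {"gripper": 17, "delta_pos": [0, -4, 0], "roll": 0},
    {"gripper": 17, "delta_pos": [0, -4, 0], "roll": 0},
    {"gripper": 17, "delta_pos": [0, -4, 0], "roll": 0},
    {"gripper": 17, "delta_pos": [0, -4, 0], "roll": 0},
    {"gripper": 17, "delta_pos": [0, -3, 0], "roll": 0},
    {"gripper": 17, "delta_pos": [0, 0, 0], "roll": 0},
    {"gripper": 17, "delta_pos": [0, 0, 0], "roll": 0},
  ],
)

```text
time_s: 5.57
eef_pos: [447.9, -269.8, 4.8]
eef_rot: [3.141, 0.0, 1.545]
force: [-0.4, 0.5, 0.8]
opening: 0.171
grip_force: 0.0
```

Run:
```python
from h import *
for n in("top","scene"):
    im,d,W,c=cam(n); cv2.imwrite(f"pics/{n}2.png",im)
    f,cx,cy,R,t=c; q=R@np.array([446,-370,10.])+t; u,v=(q[:2]/q[2]*f+[cx,cy]).astype(int)
    print(n,u,v)
    cr=im[max(v-75,0):v+75,max(u-100,0):u+100]; cv2.imwrite(f"pics/{n}2c.png",cv2.resize(cr,None,fx=2.9 if n=="top" else 2.9,fy=2.9,interpolation=cv2.INTER_CUBIC))
a=cv2.imread("pics/top2c.png");b=cv2.imread("pics/scene2c.png")
cv2.imwrite("pics/both2.png",cv2.resize(np.vstack([a[:, :580],b[:, :580]]),(400*580//580,600)))
print(get_obs()["force"])
```

```text
top 272 200
scene 289 184
[-0.63130204  0.4654112   0.44134877]
```

View pics/both2.png

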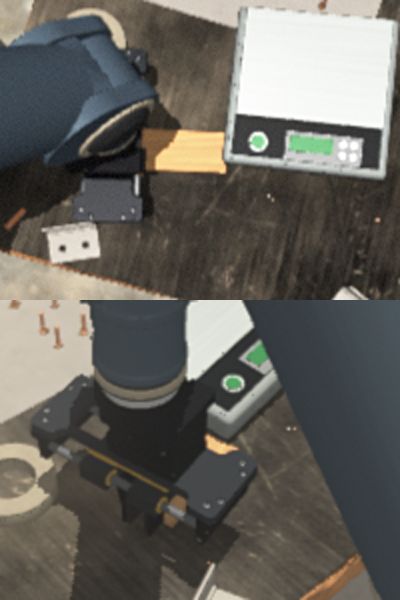

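The wedge's thin end is at about (284,201) in the top view, just at the scale's edge and straight on. I'll keep pushing, watching the force.

Emit:
drive_tool(
  motion=[
    {"gripper": 17, "delta_pos": [0, -2.5, 0], "roll": 0},
    {"gripper": 17, "delta_pos": [0, -2.5, 0], "roll": 0},
    {"gripper": 17, "delta_pos": [0, -2.5, 0], "roll": 0},
    {"gripper": 17, "delta_pos": [0, -2.5, 0], "roll": 0},
    {"gripper": 17, "delta_pos": [0, -2.5, 0], "roll": 0},
    {"gripper": 17, "delta_pos": [0, -2.5, 0], "roll": 0},
    {"gripper": 17, "delta_pos": [0, -2.5, 0], "roll": 0},
    {"gripper": 17, "delta_pos": [0, -2.5, 0], "roll": 0},
    {"gripper": 17, "delta_pos": [0, -2.5, 0], "roll": 0},
    {"gripper": 17, "delta_pos": [0, -2.5, 0], "roll": 0},
    {"gripper": 17, "delta_pos": [0, -2.5, 0], "roll": 0},
    {"gripper": 17, "delta_pos": [0, -2.5, 0], "roll": 0},
    {"gripper": 17, "delta_pos": [0, -2.5, 0], "roll": 0},
    {"gripper": 17, "delta_pos": [0, -2.5, 0], "roll": 0},
    {"gripper": 17, "delta_pos": [0, -2.5, 0], "roll": 0},
    {"gripper": 17, "delta_pos": [0, -2.5, 0], "roll": 0},
  ],
)

```text
time_s: 7.0
eef_pos: [448.0, -307.1, 4.6]
eef_rot: [-3.141, -0.005, 1.547]
force: [-0.2, 5.3, 3.2]
opening: 0.168
grip_force: 2.9
```

Emit:
drive_tool(
  motion=[
    {"gripper": 17, "delta_pos": [0, -2, 0], "roll": 0},
    {"gripper": 17, "delta_pos": [0, -2, 0], "roll": 0},
    {"gripper": 17, "delta_pos": [0, -2, 0], "roll": 0},
    {"gripper": 17, "delta_pos": [0, -2, 0], "roll": 0},
    {"gripper": 17, "delta_pos": [0, -2, 0], "roll": 0},
    {"gripper": 17, "delta_pos": [0, -2, 0], "roll": 0},
  ],
)

```text
time_s: 7.5
eef_pos: [448.0, -319.0, 4.7]
eef_rot: [-3.141, -0.005, 1.547]
force: [0.5, 5.8, 4.5]
opening: 0.171
grip_force: 2.9
```

```bash
cat > tilt.py <<'E'
from h import *
def tilt():
    im,d,W,c=cam("top")
    v=im.astype(int); k=(d>0)&(W[...,2]>35)&(W[...,2]<85)&(W[...,0]>480)&(W[...,0]<590)&(W[...,1]<-440)&(W[...,1]>-570)
    Q=W[k]; s=np.linalg.lstsq(np.c_[Q[:,:2],np.ones(len(Q))],Q[:,2],rcond=None)[0]
    k=(d>0)&(W[...,2]>35)&(W[...,2]<85)&(W[...,0]>390)&(W[...,0]<700)&(W[...,1]<-385)&(W[...,1]>-640)
    m=cv2.morphologyEx(k.astype(np.uint8),cv2.MORPH_OPEN,np.ones((5,5)))
    l,lab,st,_=cv2.connectedComponentsWithStats(m); i=1+np.argmax(st[1:,4])
    r=cv2.minAreaRect(W[lab==i][:,:2].astype(np.float32))
    print("plate grad",s[:2].round(4),"scale rect",np.round(r[0],1),np.round(r[1],1),round(r[2],1)); return im,d,W,c
E
python3 -c "
from tilt import *
tilt();print(get_obs()['force'],get_obs()['eef_pos'])"
```

```text
plate grad [ 0.0214 -0.0245] scale rect [ 514.7 -500.8] [189.9 191.4] 83.0
[0.18539997 4.12037451 1.40875734] [ 448.00251737 -319.8329276     4.66314709]
```

Emit:
drive_tool(
  motion=[
    {"gripper": 17, "delta_pos": [0, -2, 0], "roll": 0},
    {"gripper": 17, "delta_pos": [0, -2, 0], "roll": 0},
    {"gripper": 17, "delta_pos": [0, -2, 0], "roll": 0},
    {"gripper": 17, "delta_pos": [0, -2, 0], "roll": 0},
    {"gripper": 17, "delta_pos": [0, -2, 0], "roll": 0},
    {"gripper": 17, "delta_pos": [0, -2, 0], "roll": 0},
    {"gripper": 17, "delta_pos": [0, -2, 0], "roll": 0},
    {"gripper": 17, "delta_pos": [0, -2, 0], "roll": 0},
    {"gripper": 17, "delta_pos": [0, -2, 0], "roll": 0},
  ],
)

```text
time_s: 8.3
eef_pos: [448.0, -337.3, 4.6]
eef_rot: [-3.141, -0.004, 1.547]
force: [0.0, 6.5, 3.2]
opening: 0.169
grip_force: 3.1
```

```bash
python3 -c "
from tilt import *
tilt();tilt();print(get_obs()['force'],get_obs()['eef_pos'])"
```

```text
plate grad [ 0.0103 -0.0088] scale rect [ 513.4 -501.6] [190.2 187.8] 83.0
plate grad [ 0.0103 -0.0079] scale rect [ 513.6 -501.5] [190.2 187.9] 83.0
[-0.2782519   5.64907853  2.40238932] [ 447.95976635 -338.17334649    4.6046136 ]
```

Emit:
drive_tool(
  motion=[
    {"gripper": 17, "delta_pos": [0, -1, 0], "roll": 0},
    {"gripper": 17, "delta_pos": [0, -1, 0], "roll": 0},
    {"gripper": 17, "delta_pos": [0, -1, 0], "roll": 0},
    {"gripper": 17, "delta_pos": [0, -1, 0], "roll": 0},
    {"gripper": 17, "delta_pos": [0, -1, 0], "roll": 0},
    {"gripper": 17, "delta_pos": [0, -1, 0], "roll": 0},
  ],
)

```text
time_s: 8.9
eef_pos: [447.9, -343.6, 4.6]
eef_rot: [-3.141, -0.004, 1.547]
force: [0.5, 6.1, 4.9]
opening: 0.17
grip_force: 3.1
```

Emit:
drive_tool(
  motion=[
    {"gripper": 17, "delta_pos": [0, -1, 0], "roll": 0},
    {"gripper": 17, "delta_pos": [0, -1, 0], "roll": 0},
  ],
)

```text
time_s: 9.07
eef_pos: [448.0, -345.5, 4.6]
eef_rot: [-3.141, -0.004, 1.547]
force: [-1.1, 6.0, 4.5]
opening: 0.168
grip_force: 3.3
```

```bash
python3 -c "
from tilt import *
tilt();tilt();print(get_obs()['force'],get_obs()['eef_pos'])"
```

```text
plate grad [ 0.0037 -0.003 ] scale rect [ 513.9 -502. ] [190.8 188.6] 82.8
plate grad [ 0.0055 -0.0002] scale rect [ 513.7 -501.8] [190.  188.2] 83.0
[-1.05775952  5.60793187  4.37546924] [ 447.96493222 -345.66726907    4.61362274]
```

Emit:
drive_tool(
  motion=[
    {"gripper": 17, "delta_pos": [0, -1, 0], "roll": 0},
    {"gripper": 17, "delta_pos": [0, -1, 0], "roll": 0},
  ],
)

```text
time_s: 9.33
eef_pos: [448.0, -346.0, 4.6]
eef_rot: [-3.14, -0.007, 1.547]
force: [0.1, 10.5, 7.7]
opening: 0.172
grip_force: 5.3
```

Emit:
drive_tool(
  motion=[
    {"gripper": 17, "delta_pos": [0, -1, 0], "roll": 0},
  ],
)

```text
time_s: 9.42
eef_pos: [448.0, -346.2, 4.6]
eef_rot: [-3.14, -0.008, 1.548]
force: [-0.4, 12.4, 10.0]
opening: 0.17
grip_force: 6.1
```

Emit:
drive_tool(
  motion=[
    {"gripper": 17, "delta_pos": [0, -1, 0], "roll": 0},
  ],
)

```text
time_s: 9.5
eef_pos: [448.0, -346.5, 4.5]
eef_rot: [-3.139, -0.01, 1.548]
force: [-1.0, 13.5, 11.2]
opening: 0.172
grip_force: 6.8
```

```bash
python3 -c "
from tilt import *
tilt();tilt();tilt();print(get_obs()['force'],get_obs()['eef_pos'])"
```

```text
plate grad [ 0.0037 -0.0018] scale rect [ 513.7 -502.1] [190.8 187.8] 82.9
plate grad [ 0.005  -0.0012] scale rect [ 513.7 -502. ] [190.6 187.9] 82.9
plate grad [ 0.0062 -0.0015] scale rect [ 513.9 -501.8] [190.1 188.1] 82.9
[ 0.30486687 11.99252053 10.3764437 ] [ 447.98163891 -346.42626871    4.54347742]
```

Push force jumped from about 6 N to 13 N with the plate level, so the wedge is seated. I'll back off straight and then lift.

Emit:
drive_tool(
  motion=[
    {"gripper": 17, "delta_pos": [0, 1, 0], "roll": 0},
    {"gripper": 17, "delta_pos": [0, 2, 0], "roll": 0},
    {"gripper": 17, "delta_pos": [0, 3, 0], "roll": 0},
    {"gripper": 17, "delta_pos": [0, 6, 0], "roll": 0},
    {"gripper": 17, "delta_pos": [0, 12, 0], "roll": 0},
    {"gripper": 17, "delta_pos": [0, 20, 0], "roll": 0},
    {"gripper": 17, "delta_pos": [0, 20, 0], "roll": 0},
    {"gripper": 17, "delta_pos": [0, 20, 20], "roll": 0},
    {"gripper": 17, "delta_pos": [0, 20, 30], "roll": 0},
    {"gripper": 17, "delta_pos": [0, 20, 30], "roll": 0},
    {"gripper": 17, "delta_pos": [0, 20, 30], "roll": 0},
    {"gripper": 17, "delta_pos": [0, 10, 30], "roll": 0},
    {"gripper": 17, "delta_pos": [0, 0, 30], "roll": 0},
    {"gripper": 17, "delta_pos": [0, 0, 0], "roll": 0},
    {"gripper": 17, "delta_pos": [0, 0, 0], "roll": 0},
    {"gripper": 17, "delta_pos": [0, 0, 0], "roll": 0},
  ],
)

```text
time_s: 10.98
eef_pos: [447.3, -197.0, 174.1]
eef_rot: [-3.141, -0.0, 1.546]
force: [0.5, 0.2, 0.5]
opening: 0.174
grip_force: 0.0
```

```bash
python3 -c "
from tilt import *
for _ in range(4): im,d,W,c=tilt()
# bench gradient as reference
k=(d>0)&(abs(W[...,2])<8)&(W[...,0]>300)&(W[...,0]<420)&(W[...,1]<-300)&(W[...,1]>-620)
Q=W[k];print('bench',np.linalg.lstsq(np.c_[Q[:,:2],np.ones(len(Q))],Q[:,2],rcond=None)[0].round(4))
z=np.load('top.npz');W0=z['W'];k=(z['d']>0)&(W0[...,2]>35)&(W0[...,2]<85)&(W0[...,0]>480)&(W0[...,0]<590)&(W0[...,1]<-440)&(W0[...,1]>-570)
Q=W0[k];print('start',np.linalg.lstsq(np.c_[Q[:,:2],np.ones(len(Q))],Q[:,2],rcond=None)[0].round(4))
hsv=cv2.cvtColor(im,cv2.COLOR_BGR2HSV);m=((hsv[...,1]>70)&(hsv[...,2]>110)&(abs(W[...,0]-446)<40)&(W[...,1]>-400)&(W[...,1]<-340)&(d>0)).astype(np.uint8)
ct=max(cv2.findContours(m,0,1)[0],key=cv2.contourArea)
for p in cv2.approxPolyDP(ct,2.5,True)[:,0]: print(p,ray(c,*p,14).round(1))
cv2.imwrite('pics/t3.png',cv2.resize(im[110:270,160:380],None,fx=3.6,fy=3.6))
print(get_obs()['force'])"
```

```text
plate grad [ 0.0062 -0.0019] scale rect [ 513.4 -501.7] [190.1 187.6] 83.0
plate grad [ 0.0041 -0.0028] scale rect [ 513.5 -501.8] [190.3 187.6] 83.0
plate grad [ 0.0058 -0.0016] scale rect [ 514.  -501.7] [190.1 188.4] 83.1
plate grad [ 0.0047 -0.001 ] scale rect [ 513.4 -501.9] [190.6 187.9] 83.0
bench [ 0.0008  0.0005 -0.37  ]
start [ 0.0535 -0.0671  0.5447]
[266 188] [ 475.  -355.2   14. ]
[266 209] [ 423.5 -354.9   14. ]
[284 210] [ 421.  -398.3   14. ]
[284 189] [ 472.4 -399.    14. ]
[ 0.25202303 -0.27360304  0.06154693]
```

View pics/t3.png

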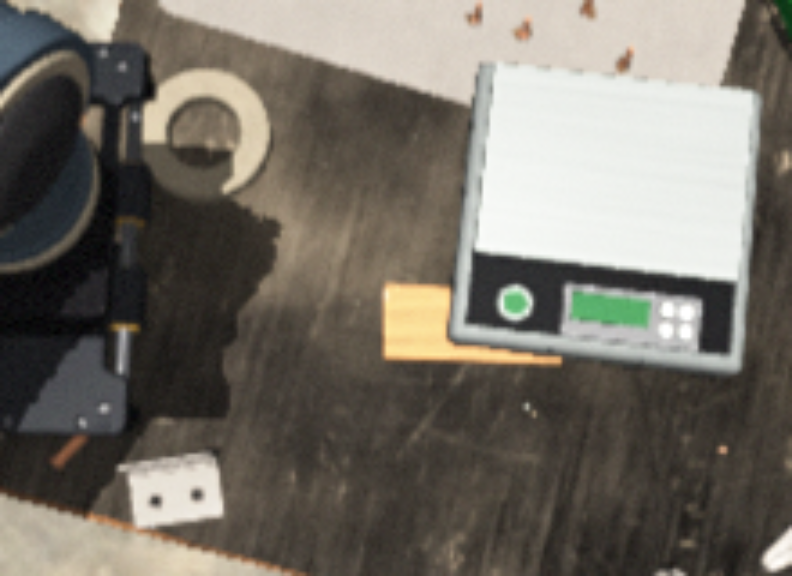

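The scale stands level in its place, with the wedge straight under the foot corner: thick end at (385,320) in the crop, thin end about 59 mm past the foot. The bystanders are untouched and the hand is clear, so I'm handing in.

```bash
python3 -c "
from cell import *
print(close_job())"
```

```text
the job is handed in; nothing more can be done
None
```

I pushed the wedge under the bare foot until the push force jumped from about 6 N to 13 N. The scale then read level within about 0.3° and hadn't moved measurably. I took the hand clear and handed the job in; no verdict came back.

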